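# Walk the heavy model hall home on its base board and lock it

### The job

Walk the heavy model hall forward between the two low court walls by alternating gentle pushes on the bare rear wall at its two rear corners, until its front is squarely flush against the packing strip of the front range, and there press it home firmly with about 15 N for half a second; keep it standing flat on the board and keep off the fragile rounded apse at its back. Then swing the wooden turn-button round behind the hall as far as it goes so that it locks it in, and let go. Leave everything else on the table alone, and never press on the hall with more than 22 N.

Things in the scene. Friction and masses are not known exactly. Their poses are not given: they have to be found in the camera images.
- board: fixed MDF base board, 360 (x) x 440 (y) x 6 thick; origin at the centre of its underside, +x is forward (away from the robot, into the bay), +y left. The hall stands on it and starts 42 to 84 mm short of home, up to 6 mm off sideways and askew by up to 0.17 rad. Home: hall origin at x = +54 to +69 mm (by the packing strip on the front range), y within 12 mm of 0, yaw equal to the board's
- range: fixed front range, a model building 250 wide, 67 high (79 in the middle) at the board's far end; its origin is the board's, its near face the plane x = +120 mm. Over that face stands a fixed, rigid MDF packing strip (packing_c0), 190 wide, 30 high, standing out by an unmeasured 1 to 16 mm: its near face, square to the board's x, is what the hall's front must meet, and is found by feel
- mouth (a point): middle of the bay's mouth on the board, board frame (+97, 0, +6) mm. From here to the front range run two low fixed court walls, 26 high, inner faces at board y = +107 and -107 mm; before them short flared ends open out to about y = +-121 mm at x = 75 mm
- hall: heavy loose MDF model hall, 0.9 to 1.6 kg, flat-bottomed: 100 deep (x) x 190 wide (y), walls 50 high, low roof to 66, chimneys to 79; origin at the centre of its underside, +x its front, +y its left. Rear wall: plane x = -50 mm, free for pushing at |y| 55 to 95 mm. A corner push slides and turns it at about 4 to 10 N (hidden friction, mass); the floor keeps that much of a push; once home, force climbs steeply
- apse: fragile rounded apse on the middle of the hall's rear wall: an upright half-drum of radius 60 mm and 43 high, projecting 30 mm behind the rear wall and 104 wide where it meets it; it must not be touched. Origin at the drum's axis, 20 mm behind the hall's origin
- hall_front_left (a point): bottom front left corner of the hall, hall frame (+50, +95, 0) mm
- hall_front_right (a point): bottom front right corner of the hall, hall frame (+50, -95, 0) mm
- button (a joint): angle (rad) of the turn-button, a flat bar 70 x 20 x 14 thick, pivoted at one end 3 mm above the board. 0 = points to board +y; it turns counterclockwise seen from above: pi/2 = points to board -x; 3.14 = its stop, points to board -y, closed behind the hall's left rear corner with 2 to 17 mm to spare if the hall is home. Starts open at 0.3 to 1.0; light friction, about 1.5 N at the peg
- button_pivot (a point): the turn-button's pivot on the board's upper face, board frame (-8, +130, +6) mm
- button_peg (a point): middle of the upright wooden peg, 12 across and 34 high, that stands on the turn-button 55 mm from its pivot; this point is 34 mm above the board's floor, the peg's top 51 mm above it. It can be pushed from behind with shut fingers
- sanding_block: bystander: cork sanding block 70 x 40 x 28, on the board's right rear; origin at the underside
- small_house: bystander: small MDF house 50 x 40 x 53, on the board right of the right court wall; origin at the underside
- tape_roll: bystander: roll of tape, 90 across, 25 high, to the left
- glue_bottle: bystander: white glue bottle, 56 across, 140 high, far left
- brush: bystander: brush lying to the right of the board
- mug: bystander: white mug 80 across, 90 high, far right
- offcuts: bystander: flat stack of MDF offcuts 120 x 70 x 12, near right
Mind the look-alikes: they are no part of the job. What is shaped like the hall but red is not meant.

How it is judged:
By the outcome, as a careful person would: the job done as asked, in the order asked, and still so for the second after the job is handed in, with the robot touching nothing.
It also fails if it takes over 72 s, if anything falls off the work surface, if the arm or the gripper's body presses on something with over 40 N, if the wrist force passes 120 N, or if a joint passes its speed limit or range.

### The arm

A 6-joint arm with a two-finger parallel gripper is mounted at the origin on the work surface. World frame = base frame: x ahead of the robot, y to its left, z up, the work surface at z = 0. Lengths are in mm, angles in degrees, forces in N, time in s.
With the tool pointing down it reaches from about 300 to 850 mm from the base axis. Payload 4.2 kg.
Tool frame: the origin (TCP) lies midway between the tips of the shut fingers; the grasp point (between the pads) lies env.hold_point_z behind it (env.hold_point_z is the distance from the TCP to the grasp point, in mm); z points along the fingers, y is the line along which they close (so a half turn about z gives the same grasp; the last joint's range is limited). The gripper opens to 91 mm and grips with 3 to 60 N. Pads are 32 mm wide; open, the fingers measure 118 mm over their backs; the gripper's body (76 mm by 178 mm) begins 60 mm behind the grasp point.
Start: joints at [-74.943, 18.312, 89.639, -0, 72.044, -1.146], TCP at [160.454, -552.175, 213.976] pointing down, gripper open.
Joint ranges: [-177.97, 177.97], [-48.28, 115.42], [12.27, 149.76], [-77.06, 257.06], [2.81, 150.46], [-146.56, 146.56]. Speed limits (degrees/s): [147.25, 147.25, 180, 180, 180, 180].

### API

Orientations are given as [roll, pitch, yaw] about the fixed x, y, z axes, in that order (R = Rz(yaw) Ry(pitch) Rx(roll)).
In Python, from workcell import env, viewer, spotter gives the robot as it stands.
- The arm moves only by the tool apply_moves, never from a script. Its arguments are lists of equal length, an entry for each row: "delta_pos": the shift along the world's x, y, z normalised to -1 to 1, where 1 is 120 mm, a list of three; "rot": the turn, a rotation vector about the world's x, y, z normalised to -1 to 1, where 1 is 1.5 rad, a list of three; "hand": the opening, from 0 (shut) to 1 (fully open). A call has 1 to 10 rows; each row is the pose to reach, as a shift and turn from the pose commanded when the call began; what a row does not reach only later rows make up. A row lasts 1/12 s, in which the tool goes at most 41.7 mm and 7.16 degrees, less where a joint would pass 70% of its speed; a pose out of reach is approached as far as the arm can. A call with a number of a shift or a turn outside -1 to 1 is refused whole. A call with a gripper value outside its range is refused whole. The fingers move at their own pace and stop on an object; "newtons" is the grip in N (left out, the last holds). Time passes only in rows, so rows that repeat a pose let the fingers close. It gives the time, the measured TCP pose, the force, the opening and the grip force at its end, in the units of the state.
- env.state(): the state, without advancing time (a new reading comes with each control period).
- viewer.grab_frame(name): name is "side" or "top"; returns a dict with "pixels" (400x640x3 uint8, red, green, blue), "camera_matrix" (3x3 intrinsics, pixels), "k1" (the pictures are not rectified: a ray, as slopes to the right and down, at radius r is drawn at 1 + k1 r^2 times it, then the intrinsics apply), "R" (3x3) and "t" (3): a world point X has camera coordinates R X + t. Camera axes: x right, y down, z forward; pixel columns grow to the right and rows downward; lengths in mm; the calibration is good to about 2 mm. A picture is of the moment at which its call begins. There is no depth.
- env.job_done(): hands the job in; it is judged then, once.
Trained networks look in a picture, given as the dict that the camera call returned (one of the last four; its "shot" number tells which), for a name from the list of things; names that differ only in an ending like _2 or _b are one class to them, and where a whole thing is asked for, a point or a joint stands for the part that bears it (a point fixed in the world has none). Each returns a list of dicts, best first, with "score" (0 to 1); they miss things now and then, are a little off and sometimes report something else, mostly with a low value. They report only what shows in the picture. A call takes as long as a camera call. They do not tell look-alikes from the thing itself.
- spotter.trace(picture, query): "mask" (400x640 bool, what is visible of it) and "box" ([centre column, centre row, width, height] in pixels, round what is visible of it).
- spotter.landmark_of(picture, query): "position" ([column, row] in pixels: a listed point, or the origin of a listed thing).
The state is a dict: "time_s": time; "qpos": joint angles; "qvel": joint speeds; "effort": joint torques, N m; "ee_pos": TCP position; "ee_rot": TCP orientation; "force": force on the tool from outside, world axes, zero at the start; "torque": the same for the moment, N m; "gripper_width": finger opening in mm; "gripper_force": force on a finger pad.
Only numpy, scipy, OpenCV 4.12 (cv2) and the standard library are available. Lean on these libraries where they do the work, as an engineer would, in place of code of your own. Each camera call takes 0.05 s, during which the arm holds its last target. There are 200 camera calls.

## Working session

There is one attempt and no reset: what is moved stays moved. The work goes in short steps, Python scripts to look and compute and a tool call to move; the robot and the scene stay as the last step left them, time stands still between calls to the robot, and variables do not carry over. Pictures are saved under pics/ and viewed, at most 10 in all, crops included, and the job is handed in when it is done.

Besides the shell and the picture viewer there is one more tool, called after "Emit:" as name(argument=value, ...) on one line, values as JSON. apply_moves: Moves the arm, as the interface text tells. Its arguments: {"type":"object","properties":{"delta_pos":{"type":"array"},"rot":{"type":"array"},"hand":{"type":"array"},"newtons":{"type":"number"}},"required":["delta_pos","rot","hand"]}

```bash
mkdir -p pics; cat > h.py <<'E'
import numpy as np, cv2
from workcell import env, viewer, spotter
def ray(p,uv):
    K=np.array(p["camera_matrix"]);k=p["k1"];R=np.array(p["R"]);t=np.array(p["t"])
    d=np.array([(uv[0]-K[0,2])/K[0,0],(uv[1]-K[1,2])/K[1,1]]);u=d.copy()
    for _ in range(20): u=d/(1+k*(u@u))
    return -R.T@t, R.T@np.array([u[0],u[1],1])
def at_z(p,uv,z):
    c,d=ray(p,uv); return c+d*(z-c[2])/d[2]
def proj(p,X):
    K=np.array(p["camera_matrix"]);c=np.array(p["R"])@np.array(X,float)+np.array(p["t"])
    u=c[:2]/c[2];u=u*(1+p["k1"]*(u@u)); return np.array([K[0,0]*u[0]+K[0,2],K[1,1]*u[1]+K[1,2]])
def save(p,n): cv2.imwrite("pics/"+n,cv2.cvtColor(p["pixels"],cv2.COLOR_RGB2BGR))
E
python3 - <<'E'
from h import *
s=env.state();print(s["time_s"],s["ee_pos"],s["ee_rot"],s["force"],env.hold_point_z)
for n in("top","side"):
    p=viewer.grab_frame(n);save(p,n+"0.png");c=-np.array(p["R"]).T@np.array(p["t"]);print(n,c.round())
    for q,z in[("board",0),("hall",6),("hall_front_left",6),("hall_front_right",6),("apse",6),("mouth",6),("button_pivot",6),("button_peg",40),("range",0),("sanding_block",6),("small_house",6)]:
        for r in spotter.landmark_of(p,q)[:2]: print(q,np.round(r["score"],2),np.round(r["position"],1),at_z(p,r["position"],z).round(1))
E
```

```text
0.0 [ 160.3076968  -551.68281519  213.13110475] [-1.79899747e+02  1.36998251e-04  1.62046995e+01] [0.16398142 0.11477611 0.71580537] 18.8
top [ 261.    7. 1432.]
board 0.18 [316.3 159.1] [667.8 -25.    0. ]
hall 0.87 [316.5 179.9] [590.8 -27.    6. ]
hall 0.7 [199.4 259.3] [307.3 361.9   6. ]
hall_front_left 0.97 [203.8 227.9] [413.5 354.3   6. ]
hall_front_right 0.75 [226.2 278.8] [244.8 268.3   6. ]
hall_front_right 0.42 [186.9 192.2] [536.1 421.    6. ]
apse 0.7 [318.3 189.2] [557.7 -33.9   6. ]
apse 0.65 [195.1 262.3] [297.1 375.6   6. ]
mouth 0.67 [313.9 157.2] [672.9 -16.3   6. ]
mouth 0.66 [428.4 171. ] [ 632.7 -421.9    6. ]
button_pivot 0.82 [279.2 190.6] [549.4 102.1   6. ]
button_peg 0.56 [269.  198.8] [513.4 133.3  40. ]
sanding_block 0.64 [364.3 217.4] [ 462.1 -194.4    6. ]
small_house 0.75 [367.3 148.4] [ 710.2 -205.8    6. ]
small_house 0.28 [186.5 190.6] [541.8 422.8   6. ]
side [  246. -1049.  1095.]
board 0.68 [344.7 221.7] [567.2 -35.5   0. ]
hall 0.63 [245.4 157.7] [307.2 344.8   6. ]
hall 0.32 [343.7 218.7] [565.9 -27.9   6. ]
hall_front_left 0.88 [275.  154.9] [412.1 336.3   6. ]
hall_front_right 0.96 [372.1 233.8] [ 632.1 -108.9    6. ]
hall_front_right 0.77 [225.8 174.1] [231.  270.6   6. ]
mouth 0.75 [375.9 211.5] [673.  -20.8   6. ]
mouth 0.63 [368.9 231.4] [625.7 -97.2   6. ]
button_pivot 0.87 [328.  189.5] [551.4 114.1   6. ]
button_peg 0.62 [313.7 177.9] [510.  143.6  40. ]
```

View pics/top0.png

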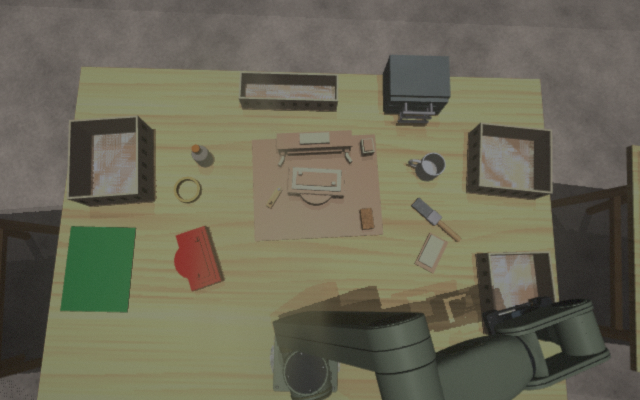

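View pics/side0.png

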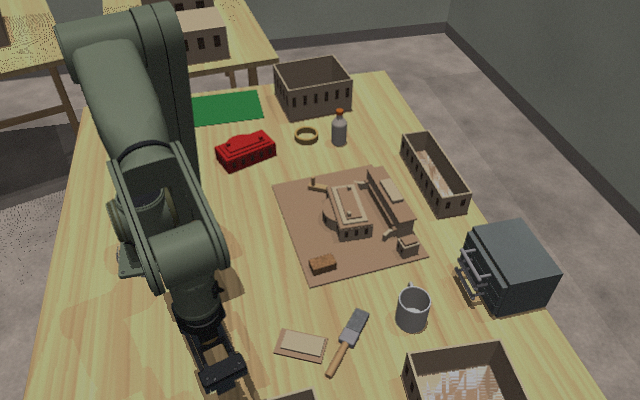

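```bash
python3 - <<'E'
from h import *
from scipy.optimize import minimize
P={n:viewer.grab_frame(n) for n in("top","side")}
def T(b,X):
    c,s=np.cos(b[2]),np.sin(b[2]);X=np.array(X,float);return np.c_[b[0]+c*X[:,0]-s*X[:,1],b[1]+s*X[:,0]+c*X[:,1],X[:,2]]
def hull(p,X,S=8):
    m=np.zeros((400*1,640*1),np.float32)
    q=np.array([proj(p,x) for x in X],np.float32)
    h=cv2.convexHull(q);big=np.zeros((400,640),np.uint8)
    cv2.fillPoly(big,[np.round(h*16).astype(np.int32)],255,cv2.LINE_AA,4);return big/255.
box=lambda x0,x1,y0,y1,z0,z1:[(x,y,z) for x in(x0,x1) for y in(y0,y1) for z in(z0,z1)]
M={}
for n in P:
    for q in("board","hall","range","button"):
        r=spotter.trace(P[n],q)
        if q=="hall": r=[a for a in r if a["box"][0]>270]
        M[n,q]=r[0]["mask"] if r else None; print(n,q,[(round(float(a["score"]),2),np.round(a["box"])) for a in r[:2]])
np.savez("m.npz",**{n+q:M[n,q] for n,q in M if M[n,q] is not None})
def fit(parts,names,x0,z0,views=("top","side")):
    def cost(b):
        c=0
        for n in views:
            t=sum(M[n,k].astype(float) for k in names if M[n,k] is not None).clip(0,1)
            if names[0]=="board": # fill
                cs,_=cv2.findContours(t.astype(np.uint8),0,2);hh=cv2.convexHull(np.vstack([x for x in cs if cv2.contourArea(x)>50]))
            m=np.zeros((400,640))
            for B in parts: m=np.maximum(m,hull(P[n],T(b,B)))
            c+=np.abs(m-t).sum()/t.sum()
        return c
    S=np.array([[0,0,0],[8,0,0],[0,8,0],[0,0,.1]])+x0
    r=minimize(cost,x0,method="Nelder-Mead",options=dict(initial_simplex=S));return r.x,r.fun
hp=[box(-50,50,-95,95,6,56),[(x,y,z) for x in(-22,22) for y in(-85,85) for z in(72,)]+box(-50,50,-95,95,6,56),[(-20-60*np.cos(a),60*np.sin(a),z) for a in np.linspace(-1.05,1.05,9) for z in(6,49)]]
for v in(("top",),("side",),("top","side")):
    print("hall",v,fit(hp,["hall"],np.array([590,-25,0.]),0,v))
    print("board",v,fit([box(-180,180,-220,220,0,6)],["board","hall","range","button"],np.array([565,-28,0.]),0,v))
a=P["top"]["pixels"][120:250,240:395];cv2.imwrite("pics/c0.png",cv2.cvtColor(cv2.resize(a,None,fx=5,fy=4.5,interpolation=cv2.INTER_CUBIC),cv2.COLOR_RGB2BGR))
E
```

```text
top board [(0.72, array([316., 185., 128., 112.]))]
top hall [(0.88, array([315., 183.,  55.,  44.])), (0.44, array([276., 196.,  17.,  23.]))]
top range [(0.92, array([315., 142.,  76.,  24.])), (0.41, array([317., 185., 132., 114.]))]
top button [(0.58, array([275., 198.,  12.,  23.]))]
side board [(0.89, array([350., 227., 155., 123.]))]
side hall [(0.7, array([346., 211.,  52.,  60.]))]
side range [(0.86, array([391., 201.,  51.,  66.])), (0.19, array([347., 210.,  53.,  60.]))]
side button [(0.57, array([306., 134.,  22.,  14.])), (0.56, array([315., 185.,  18.,  17.]))]
hall ('top',) (array([ 5.80893820e+02, -2.64322226e+01, -3.45479541e-02]), np.float64(0.04156052184653389))
board ('top',) (array([ 5.72597187e+02, -2.60672281e+01,  7.02466925e-02]), np.float64(0.09951098246639574))
hall ('side',) (array([ 5.80295655e+02, -1.69836899e+01, -5.49187021e-02]), np.float64(0.04822431860349649))
board ('side',) (array([ 5.70801938e+02, -2.16238571e+01,  6.44596067e-02]), np.float64(0.18357900384044176))
hall ('top', 'side') (array([ 5.80548509e+02, -2.48505275e+01, -3.54110381e-02]), np.float64(0.11706003565773214))
board ('top', 'side') (array([ 5.70687019e+02, -2.38466746e+01,  7.12722653e-02]), np.float64(0.29123152691739285))
```

View pics/c0.png

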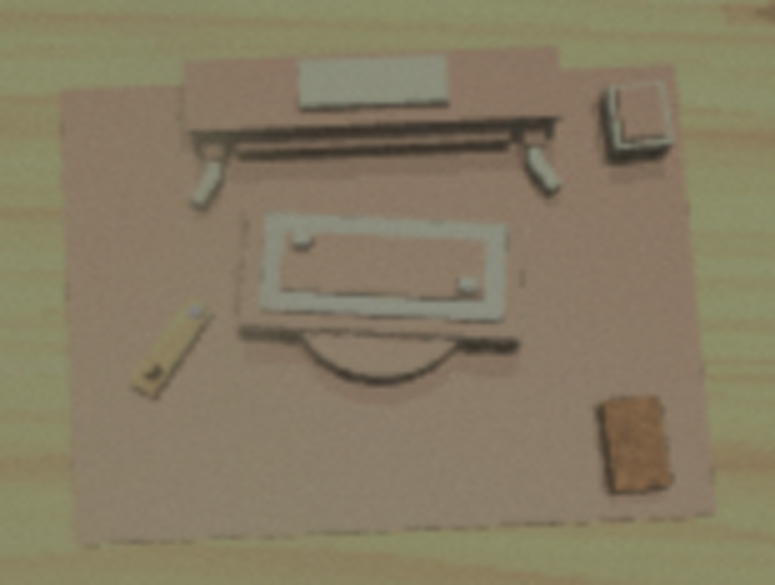

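```bash
python3 - <<'E'
from h import *
from scipy.optimize import least_squares
p=viewer.grab_frame("top");s=viewer.grab_frame("side")
f=lambda u,v:((u+.5)/5-.5+240,(v+.5)/4.5-.5+120)
C=[(62,92,180,220),(677,68,180,-220),(713,515,-180,-220),(78,545,-180,220)]
W=np.array([at_z(p,f(u,v),6)[:2] for u,v,_,_ in C]);B=np.array([c[2:] for c in C],float)
def tr(b,X): X=np.atleast_2d(X);c,sn=np.cos(b[2]),np.sin(b[2]);return b[:2]+X@np.array([[c,sn],[-sn,c]])
r=least_squares(lambda b:(tr(b,B)-W).ravel(),[570,-25,.07]);print(r.x,r.fun.round(1))
b=r.x
for n,X in(("mouth",(97,0)),("pivot",(-8,130))):
    for c,q in((p,"top"),(s,"side")): print(n,q,tr(b,X),proj(c,[*tr(b,X)[0],6]))
for u,v,z in((195,312,23),(150,372,57),(202,305,23),(142,397,23)):print(at_z(p,f(u,v),z))
for i,u in enumerate([(240,330),(518,348)]):print("rear top",at_z(p,f(*u),56))
# subpixel refine: lines of board edges: red-vs-green contrast
a=p["pixels"].astype(float)
print("range strip bottom/near face", [at_z(p,f(*u),36)for u in((240,155),(508,146))])
E
```

```text
[ 5.67993527e+02 -2.67192418e+01  7.15494900e-02] [ 1.4  0.6  1.3  0.4 -1.7 -3.3 -1.   2.4]
mouth top [[664.74534557 -19.78486137]] [314.84499646 159.44286671]
mouth side [[664.74534557 -19.78486137]] [373.30818751 211.71425237]
pivot top [[550.72049618 102.37623604]] [279.12990197 190.23461358]
pivot side [[550.72049618 102.37623604]] [328.66569746 191.86337299]
[551.74855311 103.21758265  23.        ]
[498.61437697 129.28075854  57.        ]
[557.32996158  98.59699144  23.        ]
[485.14987051 136.99839245  23.        ]
rear top [531.96204003  70.34069417  56.        ]
rear top [ 522.71862964 -116.51818852   56.        ]
range strip bottom/near face [array([673.16523608,  75.52616787,  36.        ]), array([ 685.14162422, -110.31473208,   36.        ])]
```

Emit:
apply_moves(delta_pos=[[0.17,0.24,0],[0.34,0.48,0],[0.51,0.72,0],[0.68,0.95,0]], rot=[[0,0,-0.05],[0,0,-0.1],[0,0,-0.141],[0,0,-0.141]], hand=[0,0,0,0])

```text
time_s: 2.13
ee_pos: [242.5, -436.8, 213.9]
ee_rot: [-180.0, -0.0, 3.9]
force: [-0.3, -1.0, -0.2]
gripper_width: 67.5
gripper_force: 0.0
```

Emit:
apply_moves(delta_pos=[[0.17,0.24,0],[0.34,0.48,0],[0.51,0.72,0],[0.68,0.95,0]], rot=[[0,0,0],[0,0,0],[0,0,0],[0,0,0]], hand=[0,0,0,0])

```text
time_s: 2.47
ee_pos: [324.3, -322.6, 214.2]
ee_rot: [180.0, -0.0, 4.1]
force: [0.2, 0.2, 0.5]
gripper_width: 40.9
gripper_force: 0.0
```

Emit:
apply_moves(delta_pos=[[0.17,0.24,0],[0.34,0.48,0],[0.51,0.72,0],[0.68,0.95,0],[0.68,0.95,0]], rot=[[0,0,0],[0,0,0],[0,0,0],[0,0,0],[0,0,0]], hand=[0,0,0,0,0])

```text
time_s: 2.88
ee_pos: [408.0, -206.1, 214.2]
ee_rot: [-179.9, -0.1, 4.4]
force: [0.1, 0.2, -0.2]
gripper_width: 7.3
gripper_force: 0.0
```

Emit:
apply_moves(delta_pos=[[0.17,0.24,0],[0.34,0.48,0],[0.5,0.7,0],[0.65,0.9,0],[0.65,0.9,-0.3],[0.65,0.9,-0.6],[0.65,0.9,-0.9],[0.65,0.9,-1.0]], rot=[[0,0,0],[0,0,0],[0,0,0],[0,0,0],[0,0,0],[0,0,0],[0,0,0],[0,0,0]], hand=[0,0,0,0,0,0,0,0])

```text
time_s: 3.55
ee_pos: [479.8, -101.7, 89.6]
ee_rot: [-179.9, 0.5, 4.1]
force: [-0.2, 0.5, -0.2]
gripper_width: 0.5
gripper_force: 0.0
```

Emit:
apply_moves(delta_pos=[[0,0,-0.25],[0,0,-0.5],[0,0,-0.6],[0,0,-0.6],[0,0,-0.6]], rot=[[0,0,0],[0,0,0],[0,0,0],[0,0,0],[0,0,0]], hand=[0,0,0,0,0])

```text
time_s: 3.97
ee_pos: [483.1, -102.6, 21.7]
ee_rot: [-180.0, 0.1, 4.1]
force: [0.1, 0.7, -0.1]
gripper_width: 0.9
gripper_force: 0.0
```

```bash
python3 - <<'E'
from h import *
p=viewer.grab_frame("side");s=env.state();print(s["time_s"],s["ee_pos"],s["force"],s["gripper_width"])
a=p["pixels"][120:290,240:440];cv2.imwrite("pics/c1.png",cv2.cvtColor(cv2.resize(a,None,fx=4,fy=3.5,interpolation=cv2.INTER_CUBIC),cv2.COLOR_RGB2BGR))
E
```

```text
4.0167 [ 483.95165201 -102.7097411    22.6177788 ] [ 0.24399514 -0.19224699  0.33603908] 0.37510612338273874
```

View pics/c1.png

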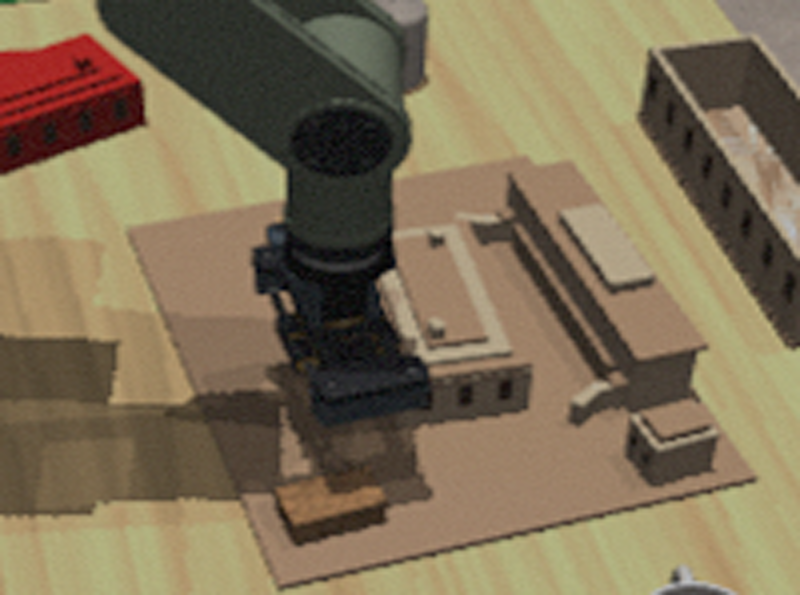

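Emit:
apply_moves(delta_pos=[[0.08,0.015,0],[0.12,0.025,0],[0.14,0.025,0],[0.155,0.025,0],[0.17,0.025,0],[0.185,0.025,0],[0.2,0.025,0],[0.215,0.025,0],[0.23,0.027,0]], rot=[[0,0,0],[0,0,0],[0,0,0],[0,0,0],[0,0,0],[0,0,0],[0,0,0],[0,0,0],[0,0,0]], hand=[0,0,0,0,0,0,0,0,0])

```text
time_s: 4.77
ee_pos: [509.0, -99.0, 21.7]
ee_rot: [-180.0, 0.3, 4.1]
force: [-6.6, -3.0, 2.0]
gripper_width: 0.5
gripper_force: 2.7
```

Emit:
apply_moves(delta_pos=[[0.017,0.001,0],[0.034,0.002,0],[0.051,0.003,0],[0.068,0.005,0],[0.085,0.006,0],[0.1,0.007,0],[0.115,0.008,0],[0.115,0.008,0]], rot=[[0,0,0],[0,0,0],[0,0,0],[0,0,0],[0,0,0],[0,0,0],[0,0,0],[0,0,0]], hand=[0,0,0,0,0,0,0,0])

```text
time_s: 5.43
ee_pos: [524.9, -97.9, 21.8]
ee_rot: [-180.0, 0.0, 4.1]
force: [-2.9, -0.6, -2.7]
gripper_width: 0.9
gripper_force: 1.2
```

```bash
cat > fit.py <<'E'
from h import *
from scipy.optimize import minimize
b=np.array([568.3,-26.3,.0715])
def T(b,X):
    c,s=np.cos(b[2]),np.sin(b[2]);X=np.array(X,float);return np.c_[b[0]+c*X[:,0]-s*X[:,1],b[1]+s*X[:,0]+c*X[:,1],X[:,2]]
box=lambda x0,x1,y0,y1,z0,z1:[(x,y,z) for x in(x0,x1) for y in(y0,y1) for z in(z0,z1)]
hp=[box(-50,50,-95,95,6,56)+[(x,y,72) for x in(-22,22) for y in(-85,85)],[(-20-60*np.cos(a),60*np.sin(a),z) for a in np.linspace(-1.05,1.05,9) for z in(6,49)]]
def model(p,h):
    m=np.zeros((400,640),np.uint8)
    for B in hp:
        q=cv2.convexHull(np.array([proj(p,x) for x in T(h,B)],np.float32));cv2.fillPoly(m,[np.round(q*16).astype(np.int32)],255,cv2.LINE_AA,4)
    return m/255.
def inboard(h):
    c,s=np.cos(b[2]),np.sin(b[2]);d=h[:2]-b[:2];return np.array([c*d[0]+s*d[1],-s*d[0]+c*d[1],h[2]-b[2]]).round(3)
def fit(name,x0):
    p=viewer.grab_frame(name);r=[a for a in spotter.trace(p,"hall") if a["box"][0]>270]
    if not r: print("none");return p,None
    t=r[0]["mask"].astype(float)
    f=minimize(lambda h:np.abs(model(p,h)-t).sum()/t.sum(),x0,method="Nelder-Mead",options=dict(initial_simplex=np.array([[0,0,0],[8,0,0],[0,8,0],[0,0,.1]])+x0))
    print(name,f.x.round(3),round(f.fun,3),"board frame",inboard(f.x));return p,f.x
E
python3 - <<'E'
from fit import *
p,_=fit("top",np.array([585,-24,.04]));s,_=fit("side",np.array([585,-24,.04]))
e=env.state();print(e["time_s"],e["ee_pos"],e["force"])
a=cv2.resize(p["pixels"][120:250,240:395],None,fx=4,fy=4,interpolation=cv2.INTER_CUBIC)
cv2.imwrite("pics/c2.png",cv2.cvtColor(a,cv2.COLOR_RGB2BGR))
E
```

```text
top [ 5.8760e+02 -1.6643e+01  1.1000e-02] 0.909 board frame [19.94   8.253 -0.06 ]
side [ 6.19665e+02 -2.87680e+01 -3.81000e-01] 1.75 board frame [51.058 -6.131 -0.453]
5.6333 [524.91214762 -97.7479017   21.97200721] [-1.57401463 -0.29056089 -1.36377597]
```

View pics/c2.png

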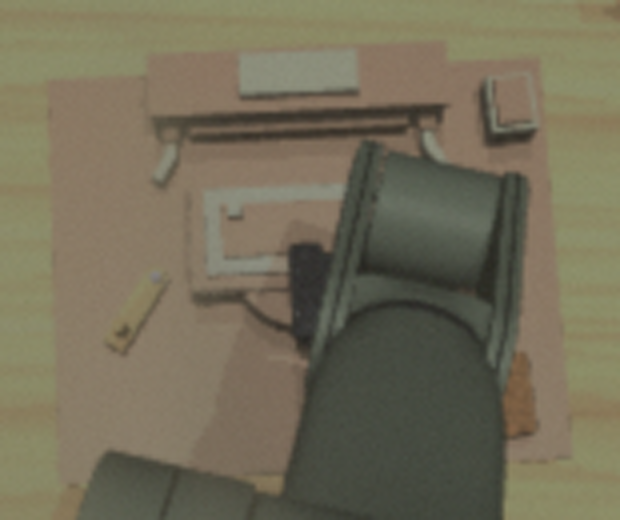

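Emit:
apply_moves(delta_pos=[[-0.12,-0.02,0],[-0.25,-0.03,0.1],[-0.27,-0.03,0.35],[-0.27,0.2,0.45],[-0.27,0.5,0.45],[-0.27,0.8,0.45],[-0.27,1.0,0.45],[-0.27,1.0,0.45]], rot=[[0,0,0],[0,0,0],[0,0,0],[0,0,0],[0,0,0],[0,0,0],[0,0,0],[0,0,0]], hand=[0,0,0,0,0,0,0,0])

```text
time_s: 6.3
ee_pos: [493.7, 26.0, 76.9]
ee_rot: [-179.9, -0.2, 4.3]
force: [0.4, 0.9, 0.2]
gripper_width: 0.7
gripper_force: 0.0
```

Emit:
apply_moves(delta_pos=[[-0.05,0.2,0],[-0.05,0.22,0],[-0.05,0.22,-0.2],[-0.05,0.22,-0.42],[-0.05,0.22,-0.45],[-0.05,0.22,-0.45]], rot=[[0,0,0],[0,0,0],[0,0,0],[0,0,0],[0,0,0],[0,0,0]], hand=[0,0,0,0,0,0])

```text
time_s: 6.8
ee_pos: [485.7, 47.8, 21.0]
ee_rot: [180.0, 0.1, 4.1]
force: [-0.1, 0.4, 0.3]
gripper_width: 0.3
gripper_force: 0.0
```

Emit:
apply_moves(delta_pos=[[0.08,0.003,0],[0.13,0.006,0],[0.15,0.008,0],[0.167,0.009,0],[0.184,0.01,0],[0.2,0.011,0],[0.217,0.013,0],[0.234,0.014,0]], rot=[[0,0,0],[0,0,0],[0,0,0],[0,0,0],[0,0,0],[0,0,0],[0,0,0],[0,0,0]], hand=[0,0,0,0,0,0,0,0])

```text
time_s: 7.47
ee_pos: [514.4, 50.1, 22.0]
ee_rot: [180.0, 0.0, 4.1]
force: [0.6, 1.4, 0.8]
gripper_width: 0.2
gripper_force: 0.0
```

Emit:
apply_moves(delta_pos=[[0.017,0.001,0],[0.034,0.002,0],[0.051,0.003,0],[0.068,0.004,0]], rot=[[0,0,0],[0,0,0],[0,0,0],[0,0,0]], hand=[0,0,0,0])

```text
time_s: 7.8
ee_pos: [519.2, 50.9, 21.4]
ee_rot: [-180.0, 0.4, 4.1]
force: [-7.4, 2.3, 3.1]
gripper_width: 0.2
gripper_force: 3.3
```

Emit:
apply_moves(delta_pos=[[0.017,0.001,0],[0.034,0.002,0],[0.051,0.003,0],[0.068,0.005,0],[0.085,0.006,0],[0.102,0.007,0],[0.119,0.008,0]], rot=[[0,0,0],[0,0,0],[0,0,0],[0,0,0],[0,0,0],[0,0,0],[0,0,0]], hand=[0,0,0,0,0,0,0])

```text
time_s: 8.38
ee_pos: [533.7, 52.1, 21.4]
ee_rot: [-179.9, 0.4, 4.1]
force: [-5.7, 1.8, 4.2]
gripper_width: 0.6
gripper_force: 3.1
```

Emit:
apply_moves(delta_pos=[[-0.12,0,0],[-0.3,0,0.1],[-0.35,0,0.35],[-0.35,-0.2,0.45],[-0.35,-0.5,0.45],[-0.35,-0.8,0.45],[-0.35,-1.0,0.45],[-0.35,-1.0,0.45]], rot=[[0,0,0],[0,0,0],[0,0,0],[0,0,0],[0,0,0],[0,0,0],[0,0,0],[0,0,0]], hand=[0,0,0,0,0,0,0,0])

```text
time_s: 9.05
ee_pos: [495.3, -72.0, 76.3]
ee_rot: [179.9, -0.1, 3.9]
force: [0.6, 1.1, -0.4]
gripper_width: 0.3
gripper_force: 0.0
```

Emit:
apply_moves(delta_pos=[[0.05,-0.27,0],[0.08,-0.29,0],[0.08,-0.29,-0.2],[0.08,-0.29,-0.42],[0.08,-0.29,-0.45],[0.08,-0.29,-0.45]], rot=[[0,0,0],[0,0,0],[0,0,0],[0,0,0],[0,0,0],[0,0,0]], hand=[0,0,0,0,0,0])

```text
time_s: 9.55
ee_pos: [503.1, -102.3, 20.6]
ee_rot: [-179.9, 0.2, 4.1]
force: [0.3, -0.3, 1.0]
gripper_width: 0.6
gripper_force: 0.0
```

Emit:
apply_moves(delta_pos=[[0.09,0.0,0],[0.12,0.0,0],[0.14,0.0,0],[0.16,0.0,0],[0.18,0.002,0],[0.2,0.004,0],[0.22,0.006,0],[0.24,0.008,0],[0.26,0.01,0]], rot=[[0,0,0],[0,0,0],[0,0,0],[0,0,0],[0,0,0],[0,0,0],[0,0,0],[0,0,0],[0,0,0]], hand=[0,0,0,0,0,0,0,0,0])

```text
time_s: 10.3
ee_pos: [533.9, -102.3, 21.7]
ee_rot: [180.0, 0.2, 4.1]
force: [-4.4, -2.6, -0.2]
gripper_width: 0.2
gripper_force: 2.0
```

Emit:
apply_moves(delta_pos=[[0.02,0.001,0],[0.04,0.003,0],[0.06,0.004,0],[0.08,0.006,0],[0.1,0.007,0],[0.12,0.008,0]], rot=[[0,0,0],[0,0,0],[0,0,0],[0,0,0],[0,0,0],[0,0,0]], hand=[0,0,0,0,0,0])

```text
time_s: 10.8
ee_pos: [549.9, -101.1, 21.9]
ee_rot: [180.0, 0.0, 4.1]
force: [-4.0, -2.3, -0.6]
gripper_width: 0.6
gripper_force: 2.1
```

Emit:
apply_moves(delta_pos=[[-0.12,-0.01,0],[-0.3,-0.01,0.1],[-0.38,-0.01,0.35],[-0.38,0.2,0.45],[-0.38,0.5,0.45],[-0.38,0.8,0.45],[-0.38,1.0,0.45],[-0.38,1.0,0.45]], rot=[[0,0,0],[0,0,0],[0,0,0],[0,0,0],[0,0,0],[0,0,0],[0,0,0],[0,0,0]], hand=[0,0,0,0,0,0,0,0])

```text
time_s: 11.47
ee_pos: [506.4, 23.2, 77.0]
ee_rot: [-179.9, -0.3, 4.3]
force: [0.5, -0.5, 0.1]
gripper_width: 0.4
gripper_force: 0.0
```

Emit:
apply_moves(delta_pos=[[-0.01,0.26,0],[-0.01,0.28,0],[-0.01,0.28,-0.2],[-0.01,0.28,-0.42],[-0.01,0.28,-0.45],[-0.01,0.28,-0.45]], rot=[[0,0,0],[0,0,0],[0,0,0],[0,0,0],[0,0,0],[0,0,0]], hand=[0,0,0,0,0,0])

```text
time_s: 11.97
ee_pos: [502.8, 52.3, 21.0]
ee_rot: [-180.0, 0.1, 4.1]
force: [0.5, 0.2, -0.1]
gripper_width: 0.4
gripper_force: 0.0
```

```bash
python3 - <<'E'
from fit import *
p=viewer.grab_frame("top");e=env.state();print(e["time_s"],e["ee_pos"],e["force"])
s=viewer.grab_frame("side")
for c in(p,s):
  for q in("hall_front_right","hall_front_left","hall"):
    for r in spotter.landmark_of(c,q)[:2]:
      w=at_z(c,r["position"],6);print(q,round(float(r["score"]),2),w.round(1),inboard(np.r_[w[:2],0])[:2])
A=[cv2.resize(c["pixels"][y:y+y2,x:x+x2],(400,330),interpolation=cv2.INTER_CUBIC) for c,y,y2,x,x2 in((p,120,110,250,133),(s,150,110,300,133))]
cv2.imwrite("pics/c3.png",cv2.cvtColor(np.hstack(A),cv2.COLOR_RGB2BGR))
E
```

```text
12.0167 [503.88428302  52.27055884  22.1316146 ] [ 0.16078689  0.27213694 -0.02873535]
hall_front_left 0.63 [415.  351.7   6. ] [-125.936  388.006]
hall 0.9 [307.8 356.9   6. ] [-232.48   400.827]
hall 0.75 [613.1 -13.9   6. ] [45.603  9.129]
hall_front_right 0.94 [ 665.3 -101.2    6. ] [ 91.45  -81.634]
hall_front_right 0.76 [232.9 280.    6. ] [-312.67   329.456]
hall_front_left 0.87 [416.  327.7   6. ] [-126.593  364.005]
hall_front_left 0.67 [559.  -34.2   6. ] [-9.811 -7.234]
hall 0.64 [ 704.3 -199.4    6. ] [ 123.258 -182.352]
hall 0.59 [305.4 338.2   6. ] [-236.237  382.372]
```

View pics/c3.png

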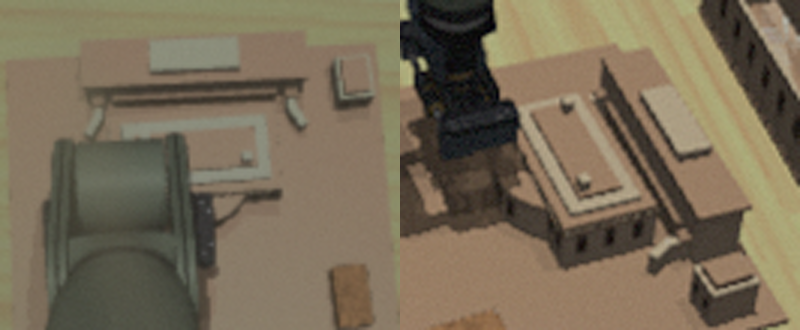

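```bash
python3 - <<'E'
from fit import *
from scipy.optimize import minimize_scalar
p=viewer.grab_frame("top")
for z in(6,56):
  w=at_z(p,(250+281*133/400-.3,120+193/3-.3),z);print(w,inboard(np.r_[w[:2],0]))
# fit on right part only
r=[a for a in spotter.trace(p,"hall") if a["box"][0]>270];t=r[0]["mask"].astype(float);print(r[0]["box"])
W=np.zeros((400,640));W[:,316:380]=1
x0=np.array([607,-22,.11])
f=minimize(lambda h:(W*np.abs(model(p,h)-t)).sum(),x0,method="Nelder-Mead",options=dict(initial_simplex=np.array([[0,0,0],[8,0,0],[0,8,0],[0,0,.1]])+x0));print(f.x,f.fun,inboard(f.x))
E
```

```text
[ 578.20966194 -120.4729179     6.        ] [ 3.157e+00 -9.464e+01 -7.200e-02]
[ 567.08155111 -115.99914277   56.        ] [-7.6230e+00 -8.9383e+01 -7.2000e-02]
[314.6, 174.0, 60.4, 37.4]
[ 6.12271756e+02 -1.73665196e+01  8.50193942e-02] 108.05098039215684 [4.4498e+01 5.7690e+00 1.4000e-02]
```

Emit:
apply_moves(delta_pos=[[0.1,0.0,0],[0.18,0.0,0],[0.21,0.0,0],[0.23,0.0,0],[0.25,0.0,0],[0.27,0.0,0],[0.29,0.0,0],[0.31,0.0,0]], rot=[[0,0,0],[0,0,0],[0,0,0],[0,0,0],[0,0,0],[0,0,0],[0,0,0],[0,0,0]], hand=[0,0,0,0,0,0,0,0])

```text
time_s: 13.13
ee_pos: [537.6, 52.8, 21.5]
ee_rot: [-180.0, 0.3, 4.1]
force: [-4.5, 3.2, 2.0]
gripper_width: 0.6
gripper_force: 2.5
```

Emit:
apply_moves(delta_pos=[[0.015,0,0],[0.03,0,0],[0.045,0,0],[0.06,0,0],[0.075,0,0],[0.09,0,0]], rot=[[0,0,0],[0,0,0],[0,0,0],[0,0,0],[0,0,0],[0,0,0]], hand=[0,0,0,0,0,0])

```text
time_s: 13.63
ee_pos: [548.0, 53.1, 21.3]
ee_rot: [-179.9, 0.4, 4.1]
force: [-5.3, 2.9, 1.3]
gripper_width: 0.3
gripper_force: 2.8
```

Emit:
apply_moves(delta_pos=[[-0.12,0,0],[-0.3,0,0.1],[-0.38,0,0.35],[-0.38,-0.2,0.45],[-0.38,-0.5,0.45],[-0.38,-0.8,0.45],[-0.38,-1.0,0.45],[-0.38,-1.0,0.45]], rot=[[0,0,0],[0,0,0],[0,0,0],[0,0,0],[0,0,0],[0,0,0],[0,0,0],[0,0,0]], hand=[0,0,0,0,0,0,0,0])

```text
time_s: 14.3
ee_pos: [505.9, -71.2, 76.3]
ee_rot: [179.9, -0.1, 3.9]
force: [0.4, -0.4, 0.8]
gripper_width: 0.4
gripper_force: 0.0
```

Emit:
apply_moves(delta_pos=[[0.07,-0.27,0],[0.12,-0.29,0],[0.12,-0.29,-0.2],[0.12,-0.29,-0.42],[0.12,-0.29,-0.45],[0.12,-0.29,-0.45]], rot=[[0,0,0],[0,0,0],[0,0,0],[0,0,0],[0,0,0],[0,0,0]], hand=[0,0,0,0,0,0])

```text
time_s: 14.8
ee_pos: [518.7, -101.4, 20.6]
ee_rot: [-179.9, 0.2, 4.1]
force: [-0.1, 0.3, 0.4]
gripper_width: 0.3
gripper_force: 0.0
```

Emit:
apply_moves(delta_pos=[[0.1,0.0,0],[0.16,0.0,0],[0.19,0.0,0],[0.205,0.0,0],[0.22,0.001,0],[0.235,0.002,0],[0.25,0.003,0],[0.265,0.004,0]], rot=[[0,0,0],[0,0,0],[0,0,0],[0,0,0],[0,0,0],[0,0,0],[0,0,0],[0,0,0]], hand=[0,0,0,0,0,0,0,0])

```text
time_s: 15.47
ee_pos: [551.6, -101.8, 22.1]
ee_rot: [180.0, 0.0, 4.1]
force: [-1.2, -0.7, 1.0]
gripper_width: 0.5
gripper_force: 1.9
```

Emit:
apply_moves(delta_pos=[[0.014,0.001,0],[0.028,0.002,0],[0.042,0.003,0],[0.056,0.004,0],[0.07,0.005,0],[0.084,0.006,0]], rot=[[0,0,0],[0,0,0],[0,0,0],[0,0,0],[0,0,0],[0,0,0]], hand=[0,0,0,0,0,0])

```text
time_s: 15.97
ee_pos: [559.9, -101.6, 21.5]
ee_rot: [180.0, 0.3, 4.1]
force: [-4.3, -3.1, 1.1]
gripper_width: 0.7
gripper_force: 2.4
```

Emit:
apply_moves(delta_pos=[[0.01,0,0],[0.02,0.001,0],[0.03,0.002,0],[0.03,0.002,0]], rot=[[0,0,0],[0,0,0],[0,0,0],[0,0,0]], hand=[0,0,0,0])

```text
time_s: 16.3
ee_pos: [563.5, -101.5, 21.5]
ee_rot: [180.0, 0.3, 4.1]
force: [-4.9, -2.7, 1.0]
gripper_width: 0.4
gripper_force: 2.3
```

Emit:
apply_moves(delta_pos=[[-0.12,-0.01,0],[-0.3,-0.01,0.1],[-0.38,-0.01,0.35],[-0.38,0.2,0.45],[-0.38,0.5,0.45],[-0.38,0.8,0.45],[-0.38,1.0,0.45],[-0.38,1.0,0.45]], rot=[[0,0,0],[0,0,0],[0,0,0],[0,0,0],[0,0,0],[0,0,0],[0,0,0],[0,0,0]], hand=[0,0,0,0,0,0,0,0])

```text
time_s: 16.97
ee_pos: [520.0, 22.8, 76.2]
ee_rot: [-179.9, -0.1, 4.3]
force: [0.9, -0.6, -0.0]
gripper_width: 0.3
gripper_force: 0.0
```

Emit:
apply_moves(delta_pos=[[-0.01,0.26,0],[-0.01,0.29,0],[-0.01,0.29,-0.2],[-0.01,0.29,-0.42],[-0.01,0.29,-0.45],[-0.01,0.29,-0.45]], rot=[[0,0,0],[0,0,0],[0,0,0],[0,0,0],[0,0,0],[0,0,0]], hand=[0,0,0,0,0,0])

```text
time_s: 17.47
ee_pos: [517.4, 53.3, 20.6]
ee_rot: [180.0, 0.2, 4.1]
force: [0.1, 0.0, 0.7]
gripper_width: 0.7
gripper_force: 0.0
```

Emit:
apply_moves(delta_pos=[[0.1,0.0,0],[0.18,0.0,0],[0.22,0.0,0],[0.235,0.0,0],[0.25,0.0,0],[0.265,0.0,0],[0.28,0.0,0]], rot=[[0,0,0],[0,0,0],[0,0,0],[0,0,0],[0,0,0],[0,0,0],[0,0,0]], hand=[0,0,0,0,0,0,0])

```text
time_s: 18.05
ee_pos: [549.8, 53.9, 21.9]
ee_rot: [-180.0, 0.3, 4.1]
force: [-6.3, 1.2, 3.8]
gripper_width: 0.7
gripper_force: 2.7
```

Emit:
apply_moves(delta_pos=[[0.012,0.0,0],[0.024,0,0],[0.036,0,0],[0.048,0,0],[0.048,0,0]], rot=[[0,0,0],[0,0,0],[0,0,0],[0,0,0],[0,0,0]], hand=[0,0,0,0,0])

```text
time_s: 18.47
ee_pos: [555.4, 54.5, 21.5]
ee_rot: [-179.9, 0.3, 4.1]
force: [-4.6, 2.5, 1.6]
gripper_width: 0.6
gripper_force: 2.3
```

Emit:
apply_moves(delta_pos=[[0.012,0.0,0],[0.024,0,0],[0.036,0,0],[0.036,0,0]], rot=[[0,0,0],[0,0,0],[0,0,0],[0,0,0]], hand=[0,0,0,0])

```text
time_s: 18.8
ee_pos: [558.5, 54.6, 21.4]
ee_rot: [-179.9, 0.5, 4.1]
force: [-8.0, 2.8, 3.6]
gripper_width: 0.4
gripper_force: 3.7
```

Emit:
apply_moves(delta_pos=[[0.01,0.0,0],[0.01,0,0]], rot=[[0,0,0],[0,0,0]], hand=[0,0])

```text
time_s: 18.97
ee_pos: [558.4, 54.6, 21.5]
ee_rot: [-179.9, 0.6, 4.1]
force: [-9.9, 3.1, 6.6]
gripper_width: 0.5
gripper_force: 5.0
```

Emit:
apply_moves(delta_pos=[[-0.12,0,0],[-0.3,0,0.1],[-0.38,0,0.35],[-0.38,-0.2,0.45],[-0.38,-0.5,0.45],[-0.38,-0.8,0.45],[-0.38,-1.0,0.45],[-0.38,-1.0,0.45]], rot=[[0,0,0],[0,0,0],[0,0,0],[0,0,0],[0,0,0],[0,0,0],[0,0,0],[0,0,0]], hand=[0,0,0,0,0,0,0,0])

```text
time_s: 19.63
ee_pos: [518.3, -69.8, 76.4]
ee_rot: [179.9, -0.1, 3.9]
force: [-0.9, 1.0, 0.3]
gripper_width: 0.3
gripper_force: 0.0
```

Emit:
apply_moves(delta_pos=[[0.07,-0.27,0],[0.12,-0.3,0],[0.12,-0.3,-0.2],[0.12,-0.3,-0.42],[0.12,-0.3,-0.45],[0.12,-0.3,-0.45]], rot=[[0,0,0],[0,0,0],[0,0,0],[0,0,0],[0,0,0],[0,0,0]], hand=[0,0,0,0,0,0])

```text
time_s: 20.13
ee_pos: [531.0, -101.1, 20.6]
ee_rot: [-179.9, 0.2, 4.1]
force: [-0.0, 0.1, 0.0]
gripper_width: 0.6
gripper_force: 0.0
```

Emit:
apply_moves(delta_pos=[[0.1,0.0,0],[0.17,0.0,0],[0.2,0.0,0],[0.212,0.0,0],[0.224,0.001,0],[0.236,0.002,0],[0.248,0.003,0],[0.26,0.004,0]], rot=[[0,0,0],[0,0,0],[0,0,0],[0,0,0],[0,0,0],[0,0,0],[0,0,0],[0,0,0]], hand=[0,0,0,0,0,0,0,0])

```text
time_s: 20.8
ee_pos: [563.4, -101.5, 22.1]
ee_rot: [180.0, 0.0, 4.1]
force: [-0.8, -0.5, -0.7]
gripper_width: 0.4
gripper_force: 0.0
```

Emit:
apply_moves(delta_pos=[[0.01,0,0],[0.02,0.001,0],[0.03,0.002,0],[0.04,0.003,0],[0.04,0.003,0]], rot=[[0,0,0],[0,0,0],[0,0,0],[0,0,0],[0,0,0]], hand=[0,0,0,0,0])

```text
time_s: 21.22
ee_pos: [566.9, -101.7, 21.7]
ee_rot: [180.0, 0.2, 4.1]
force: [-4.9, -3.4, 2.7]
gripper_width: 0.4
gripper_force: 2.3
```

Emit:
apply_moves(delta_pos=[[0.01,0,0],[0.02,0.001,0],[0.02,0.001,0]], rot=[[0,0,0],[0,0,0],[0,0,0]], hand=[0,0,0])

```text
time_s: 21.47
ee_pos: [569.6, -101.5, 21.6]
ee_rot: [180.0, 0.1, 4.1]
force: [-3.7, -2.3, 0.8]
gripper_width: 0.6
gripper_force: 2.0
```

Emit:
apply_moves(delta_pos=[[0.01,0,0],[0.015,0.001,0],[0.015,0.001,0]], rot=[[0,0,0],[0,0,0],[0,0,0]], hand=[0,0,0])

```text
time_s: 21.72
ee_pos: [570.8, -101.4, 21.6]
ee_rot: [180.0, 0.2, 4.1]
force: [-4.9, -4.1, 2.3]
gripper_width: 0.5
gripper_force: 2.8
```

Emit:
apply_moves(delta_pos=[[0.01,0,0],[0.01,0.0,0]], rot=[[0,0,0],[0,0,0]], hand=[0,0])

```text
time_s: 21.88
ee_pos: [570.8, -101.4, 21.6]
ee_rot: [-180.0, 0.4, 4.1]
force: [-8.1, -3.5, 3.7]
gripper_width: 0.2
gripper_force: 4.3
```

Emit:
apply_moves(delta_pos=[[0.01,0,0],[0.01,0,0]], rot=[[0,0,0],[0,0,0]], hand=[0,0])

```text
time_s: 22.05
ee_pos: [570.7, -101.4, 21.6]
ee_rot: [-180.0, 0.5, 4.1]
force: [-10.3, -4.1, 6.0]
gripper_width: 0.7
gripper_force: 5.7
```

Emit:
apply_moves(delta_pos=[[-0.12,-0.01,0],[-0.3,-0.01,0.1],[-0.38,-0.01,0.35],[-0.38,0.2,0.45],[-0.38,0.5,0.45],[-0.38,0.8,0.45],[-0.38,1.0,0.45],[-0.38,1.0,0.45]], rot=[[0,0,0],[0,0,0],[0,0,0],[0,0,0],[0,0,0],[0,0,0],[0,0,0],[0,0,0]], hand=[0,0,0,0,0,0,0,0])

```text
time_s: 22.72
ee_pos: [530.2, 23.2, 76.5]
ee_rot: [-179.9, -0.2, 4.3]
force: [0.5, 0.9, -0.3]
gripper_width: 0.6
gripper_force: 0.0
```

Emit:
apply_moves(delta_pos=[[-0.01,0.26,0],[-0.01,0.29,0],[-0.01,0.29,-0.2],[-0.01,0.29,-0.42],[-0.01,0.29,-0.45],[-0.01,0.29,-0.45]], rot=[[0,0,0],[0,0,0],[0,0,0],[0,0,0],[0,0,0],[0,0,0]], hand=[0,0,0,0,0,0])

```text
time_s: 23.22
ee_pos: [527.3, 53.4, 20.7]
ee_rot: [-180.0, 0.2, 4.1]
force: [-0.2, -0.3, 1.0]
gripper_width: 0.3
gripper_force: 0.0
```

Emit:
apply_moves(delta_pos=[[0.1,0.0,0],[0.17,0.0,0],[0.21,0.0,0],[0.225,0.0,0],[0.235,0.0,0],[0.245,0.0,0],[0.255,0,0]], rot=[[0,0,0],[0,0,0],[0,0,0],[0,0,0],[0,0,0],[0,0,0],[0,0,0]], hand=[0,0,0,0,0,0,0])

```text
time_s: 23.8
ee_pos: [558.5, 53.8, 22.1]
ee_rot: [180.0, 0.0, 4.1]
force: [-0.0, 0.0, 0.5]
gripper_width: 0.7
gripper_force: 0.0
```

Emit:
apply_moves(delta_pos=[[0.01,0,0],[0.02,0,0],[0.03,0,0],[0.03,0,0]], rot=[[0,0,0],[0,0,0],[0,0,0],[0,0,0]], hand=[0,0,0,0])

```text
time_s: 24.13
ee_pos: [559.4, 53.9, 21.6]
ee_rot: [-180.0, 0.4, 4.1]
force: [-7.2, 0.1, 4.1]
gripper_width: 0.5
gripper_force: 3.2
```

Emit:
apply_moves(delta_pos=[[0.01,0,0],[0.02,0,0],[0.02,0,0]], rot=[[0,0,0],[0,0,0],[0,0,0]], hand=[0,0,0])

```text
time_s: 24.38
ee_pos: [559.3, 53.9, 21.5]
ee_rot: [-180.0, 0.7, 4.1]
force: [-11.2, 0.4, 8.1]
gripper_width: 0.4
gripper_force: 5.8
```

Emit:
apply_moves(delta_pos=[[0.01,0,0.004],[0.018,0,0.008],[0.018,0,0.008]], rot=[[0,0,0],[0,0,0],[0,0,0]], hand=[0,0,0])

```text
time_s: 24.63
ee_pos: [559.2, 53.8, 21.6]
ee_rot: [-180.0, 0.9, 4.1]
force: [-14.4, 0.5, 6.3]
gripper_width: 0.8
gripper_force: 7.2
```

Emit:
apply_moves(delta_pos=[[0.005,0,0.002],[0.005,0,0.002],[0.005,0,0.002],[0.005,0,0.002],[0.005,0,0.002],[0.005,0,0.002],[0.005,0,0.002],[0.005,0,0.002],[0.005,0,0.002]], rot=[[0,0,0],[0,0,0],[0,0,0],[0,0,0],[0,0,0],[0,0,0],[0,0,0],[0,0,0],[0,0,0]], hand=[0,0,0,0,0,0,0,0,0])

```text
time_s: 25.38
ee_pos: [559.1, 53.8, 21.6]
ee_rot: [-180.0, 1.0, 4.1]
force: [-15.7, 1.6, 6.0]
gripper_width: 0.7
gripper_force: 7.6
```

Emit:
apply_moves(delta_pos=[[-0.12,0,0],[-0.3,0,0.1],[-0.38,0,0.35],[-0.38,-0.2,0.45],[-0.38,-0.5,0.45],[-0.38,-0.8,0.45],[-0.38,-1.0,0.45],[-0.38,-1.0,0.45]], rot=[[0,0,0],[0,0,0],[0,0,0],[0,0,0],[0,0,0],[0,0,0],[0,0,0],[0,0,0]], hand=[0,0,0,0,0,0,0,0])

```text
time_s: 26.05
ee_pos: [522.5, -69.9, 77.5]
ee_rot: [179.9, -0.1, 3.9]
force: [-0.4, 0.4, -0.2]
gripper_width: 0.7
gripper_force: 0.0
```

Emit:
apply_moves(delta_pos=[[0.07,-0.27,0],[0.1,-0.3,0],[0.1,-0.3,-0.2],[0.1,-0.3,-0.42],[0.1,-0.3,-0.45],[0.1,-0.3,-0.45]], rot=[[0,0,0],[0,0,0],[0,0,0],[0,0,0],[0,0,0],[0,0,0]], hand=[0,0,0,0,0,0])

```text
time_s: 26.55
ee_pos: [532.7, -101.3, 21.8]
ee_rot: [-179.9, 0.2, 4.1]
force: [0.3, -0.1, 0.3]
gripper_width: 0.4
gripper_force: 0.0
```

Emit:
apply_moves(delta_pos=[[0.1,0.0,0],[0.17,0.0,0],[0.2,0.0,0],[0.22,0.0,0],[0.232,0.001,0],[0.244,0.002,0],[0.25,0.003,0],[0.25,0.003,0]], rot=[[0,0,0],[0,0,0],[0,0,0],[0,0,0],[0,0,0],[0,0,0],[0,0,0],[0,0,0]], hand=[0,0,0,0,0,0,0,0])

```text
time_s: 27.22
ee_pos: [563.8, -101.8, 23.3]
ee_rot: [180.0, 0.0, 4.1]
force: [1.4, 0.1, -0.3]
gripper_width: 0.9
gripper_force: 0.0
```

Emit:
apply_moves(delta_pos=[[0.015,0,0],[0.03,0,0],[0.045,0,0],[0.06,0,0],[0.07,0,0],[0.08,0,0],[0.08,0,0]], rot=[[0,0,0],[0,0,0],[0,0,0],[0,0,0],[0,0,0],[0,0,0],[0,0,0]], hand=[0,0,0,0,0,0,0])

```text
time_s: 27.8
ee_pos: [570.9, -101.8, 22.9]
ee_rot: [-180.0, 0.3, 4.1]
force: [-6.5, -0.6, 4.9]
gripper_width: 0.7
gripper_force: 3.3
```

Emit:
apply_moves(delta_pos=[[0.01,0,0.004],[0.02,0,0.008],[0.03,0,0.01],[0.04,0,0.012],[0.04,0,0.012]], rot=[[0,0,0],[0,0,0],[0,0,0],[0,0,0],[0,0,0]], hand=[0,0,0,0,0])

```text
time_s: 28.22
ee_pos: [570.6, -101.8, 23.1]
ee_rot: [-179.9, 1.0, 4.1]
force: [-14.9, -2.9, 5.5]
gripper_width: 0.8
gripper_force: 7.5
```

Emit:
apply_moves(delta_pos=[[0.005,0,0],[0.005,0,0],[0.005,0,0],[0.005,0,0],[0.005,0,0],[0.005,0,0],[0.005,0,0],[0.005,0,0],[0.005,0,0]], rot=[[0,0,0],[0,0,0],[0,0,0],[0,0,0],[0,0,0],[0,0,0],[0,0,0],[0,0,0],[0,0,0]], hand=[0,0,0,0,0,0,0,0,0])

```text
time_s: 28.97
ee_pos: [570.6, -101.8, 23.1]
ee_rot: [-179.9, 1.0, 4.1]
force: [-16.6, -3.3, 5.7]
gripper_width: 0.4
gripper_force: 8.1
```

Emit:
apply_moves(delta_pos=[[-0.12,-0.01,0],[-0.35,-0.01,0.1],[-0.55,-0.01,0.35],[-0.6,0.2,0.6],[-0.6,0.5,0.65],[-0.6,0.8,0.65],[-0.6,1.0,0.65]], rot=[[0,0,0],[0,0,0],[0,0,0],[0,0,0],[0,0,0],[0,0,0],[0,0,0]], hand=[0,0,0,0,0,0,0])

```text
time_s: 29.55
ee_pos: [507.5, 20.4, 104.0]
ee_rot: [-180.0, -0.2, 4.1]
force: [-0.1, -0.2, -0.3]
gripper_width: 0.6
gripper_force: 0.0
```

Emit:
apply_moves(delta_pos=[[0,0.3,0],[0,0.6,0],[0,0.9,0],[0,1.0,0],[0,1.0,0]], rot=[[0,0,0],[0,0,0],[0,0,0],[0,0,0],[0,0,0]], hand=[0,0,0,0,0])

```text
time_s: 29.97
ee_pos: [507.2, 140.9, 102.7]
ee_rot: [-180.0, -0.1, 4.3]
force: [1.0, -0.7, 0.7]
gripper_width: 0.6
gripper_force: 0.0
```

```bash
python3 - <<'E'
from fit import *
s=viewer.grab_frame("side");e=env.state();print(e["time_s"],e["ee_pos"],e["force"])
for q,z in(("button_peg",40),("button_pivot",6)):
    for r in spotter.landmark_of(s,q)[:2]: print(q,round(float(r["score"]),2),np.round(r["position"]),at_z(s,r["position"],z).round(1))
A=cv2.resize(s["pixels"][140:250,260:420],(800,550),interpolation=cv2.INTER_CUBIC)
cv2.imwrite("pics/c4.png",cv2.cvtColor(A,cv2.COLOR_RGB2BGR))
E
```

```text
30.0167 [507.00376934 139.1103216  102.55206445] [ 0.38418225 -0.03620974 -0.63827917]
button_peg 0.53 [311. 178.] [503.  146.8  40. ]
button_pivot 0.71 [329. 188.] [556.4 121.5   6. ]
```

View pics/c4.png

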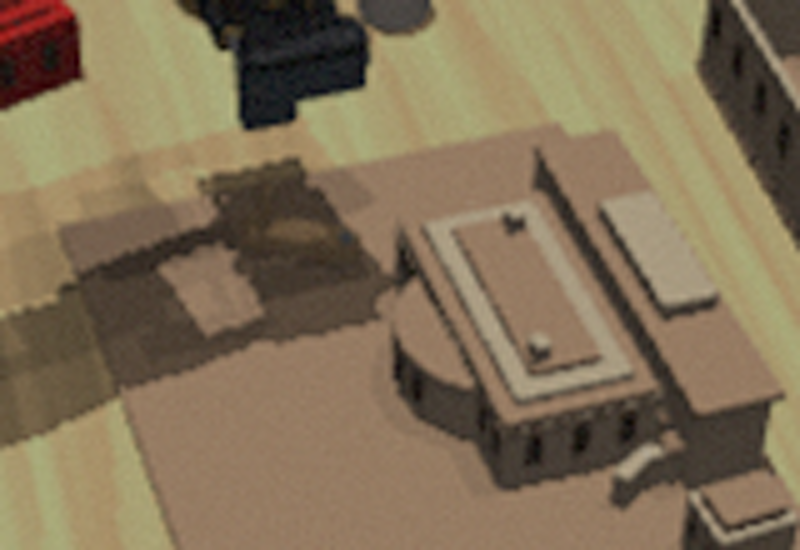

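Emit:
apply_moves(delta_pos=[[-0.04,0.2,0],[-0.04,0.22,0],[-0.04,0.22,-0.1],[-0.04,0.22,-0.35],[-0.04,0.22,-0.55],[-0.04,0.22,-0.57],[-0.04,0.22,-0.57]], rot=[[0,0,0],[0,0,0],[0,0,0],[0,0,0],[0,0,0],[0,0,0],[0,0,0]], hand=[0,0,0,0,0,0,0])

```text
time_s: 30.7
ee_pos: [501.3, 163.0, 33.2]
ee_rot: [179.9, 0.2, 4.0]
force: [-0.6, -0.3, 0.3]
gripper_width: 0.6
gripper_force: 0.0
```

Emit:
apply_moves(delta_pos=[[0,-0.06,0],[0,-0.11,0],[0,-0.16,0],[0,-0.21,0],[0,-0.26,0]], rot=[[0,0,0],[0,0,0],[0,0,0],[0,0,0],[0,0,0]], hand=[0,0,0,0,0])

```text
time_s: 31.12
ee_pos: [501.9, 132.9, 34.9]
ee_rot: [-180.0, -0.0, 4.1]
force: [-2.0, 3.0, 1.0]
gripper_width: 0.6
gripper_force: 1.4
```

Emit:
apply_moves(delta_pos=[[0,-0.06,0],[0,-0.12,0],[0,-0.18,0],[0.01,-0.24,0],[0.02,-0.3,0],[0.03,-0.36,0],[0.05,-0.42,0],[0.07,-0.46,0]], rot=[[0,0,0],[0,0,0],[0,0,0],[0,0,0],[0,0,0],[0,0,0],[0,0,0],[0,0,0]], hand=[0,0,0,0,0,0,0,0])

```text
time_s: 31.78
ee_pos: [512.3, 78.0, 34.5]
ee_rot: [-179.9, -0.2, 4.0]
force: [3.2, 7.6, -1.1]
gripper_width: 0.6
gripper_force: 3.3
```

```bash
python3 - <<'E'
from fit import *
s=viewer.grab_frame("side");e=env.state();print(e["time_s"],e["ee_pos"],e["force"])
for q,z in(("button_peg",40),):
    for r in spotter.landmark_of(s,q)[:2]: print(q,round(float(r["score"]),2),np.round(r["position"]),at_z(s,r["position"],z).round(1))
A=cv2.resize(s["pixels"][140:250,260:420],(800,550),interpolation=cv2.INTER_CUBIC)
cv2.imwrite("pics/c5.png",cv2.cvtColor(A,cv2.COLOR_RGB2BGR))
E
```

```text
31.8333 [512.83280861  77.45989536  34.57168085] [ 2.1453879   3.77422934 -0.66713073]
button_peg 0.5 [323. 193.] [523.2  66.2  40. ]
```

View pics/c5.png

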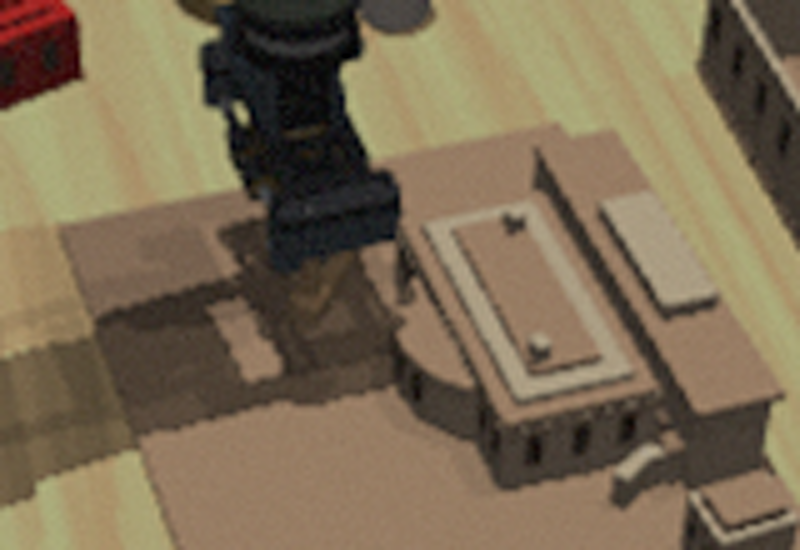

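Emit:
apply_moves(delta_pos=[[0,0.06,0],[-0.1,0.07,0],[-0.22,0.05,0],[-0.24,-0.1,0],[-0.24,-0.19,0],[-0.24,-0.19,0]], rot=[[0,0,0],[0,0,0],[0,0,0],[0,0,0],[0,0,0],[0,0,0]], hand=[0,0,0,0,0,0])

```text
time_s: 32.38
ee_pos: [481.2, 53.9, 34.1]
ee_rot: [179.9, 0.1, 4.0]
force: [0.2, 0.9, 0.3]
gripper_width: 0.1
gripper_force: 0.0
```

Emit:
apply_moves(delta_pos=[[0.06,0,0],[0.12,0,0],[0.17,-0.01,0],[0.22,-0.02,0],[0.26,-0.03,0],[0.3,-0.04,0]], rot=[[0,0,0],[0,0,0],[0,0,0],[0,0,0],[0,0,0],[0,0,0]], hand=[0,0,0,0,0,0])

```text
time_s: 32.88
ee_pos: [517.9, 50.4, 33.8]
ee_rot: [180.0, 0.1, 4.1]
force: [-2.2, -1.1, 0.5]
gripper_width: 0.6
gripper_force: 1.5
```

Pushing the peg; continue to the stop in small steps.

Emit:
apply_moves(delta_pos=[[0.025,0,0],[0.05,0,0],[0.075,0,0],[0.095,0,0],[0.11,0,0]], rot=[[0,0,0],[0,0,0],[0,0,0],[0,0,0],[0,0,0]], hand=[0,0,0,0,0])

```text
time_s: 33.3
ee_pos: [531.3, 49.7, 34.1]
ee_rot: [179.9, -0.0, 4.1]
force: [-2.0, -3.7, -1.2]
gripper_width: 0.5
gripper_force: 2.1
```

Emit:
apply_moves(delta_pos=[[0.012,0,0],[0.024,0,0],[0.024,0,0]], rot=[[0,0,0],[0,0,0],[0,0,0]], hand=[0,0,0])

```text
time_s: 33.55
ee_pos: [533.2, 49.8, 34.1]
ee_rot: [179.9, 0.1, 4.1]
force: [-3.8, -5.2, 1.7]
gripper_width: 0.2
gripper_force: 3.2
```

Emit:
apply_moves(delta_pos=[[0.012,0,0],[0.024,0,0],[0.024,0,0]], rot=[[0,0,0],[0,0,0],[0,0,0]], hand=[0,0,0])

```text
time_s: 33.8
ee_pos: [533.5, 49.7, 34.0]
ee_rot: [179.9, 0.4, 4.1]
force: [-10.2, -5.0, 5.0]
gripper_width: 0.8
gripper_force: 5.8
```

```bash
python3 - <<'E'
from fit import *
s=viewer.grab_frame("side");e=env.state();print(e["time_s"],e["ee_pos"],e["force"])
A=cv2.resize(s["pixels"][160:230,290:380],(770,600),interpolation=cv2.INTER_CUBIC)
cv2.imwrite("pics/c6.png",cv2.cvtColor(A,cv2.COLOR_RGB2BGR))
E
```

```text
33.85 [533.45380806  49.73130506  33.96470374] [-8.37902439 -5.37019421  5.1739123 ]
```

View pics/c6.png

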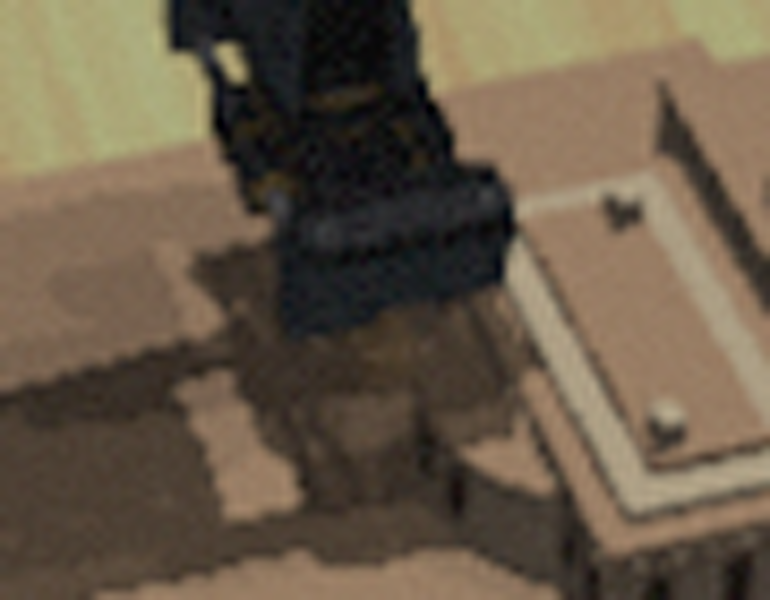

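Emit:
apply_moves(delta_pos=[[-0.1,0,0],[-0.3,0,0],[-0.4,0,0.2],[-0.5,-0.1,0.5],[-0.6,-0.4,0.75],[-0.7,-0.7,1.0],[-0.9,-1.0,1.0]], rot=[[0,0,0],[0,0,0],[0,0,0],[0,0,0],[0,0,0],[0,0,0],[0,0,0]], hand=[0,0,0,0,0,0,0])

```text
time_s: 34.43
ee_pos: [440.4, -59.7, 157.2]
ee_rot: [179.9, -0.8, 4.2]
force: [0.8, -1.2, 0.1]
gripper_width: 0.7
gripper_force: 0.0
```

Emit:
apply_moves(delta_pos=[[-0.1,-0.3,0.2],[-0.2,-0.6,0.3],[-0.3,-0.9,0.3],[-0.4,-1.0,0.3]], rot=[[0,0,0],[0,0,0],[0,0,0],[0,0,0]], hand=[0,0,0,0])

```text
time_s: 34.77
ee_pos: [388.8, -183.3, 190.4]
ee_rot: [179.7, -0.4, 3.9]
force: [0.8, -0.4, 0.5]
gripper_width: 0.4
gripper_force: 0.0
```

Emit:
apply_moves(delta_pos=[[-0.1,-0.3,0],[-0.3,-0.6,0],[-0.4,-0.9,0],[-0.5,-1.0,0]], rot=[[0,0,0],[0,0,0],[0,0,0],[0,0,0]], hand=[0,0,0,0])

```text
time_s: 35.1
ee_pos: [327.7, -303.8, 189.3]
ee_rot: [179.7, -0.2, 3.9]
force: [1.0, -1.1, -0.4]
gripper_width: 1.0
gripper_force: 0.0
```

```bash
python3 - <<'E'
from fit import *
p,h=fit("top",np.array([630,-18,.07]))
s,h=fit("side",np.array([630,-18,.07]))
e=env.state();print(e["time_s"],e["ee_pos"],e["force"])
r=spotter.landmark_of(p,"button_peg")
if r: w=at_z(p,r[0]["position"],40);print("peg",w,inboard(np.r_[w[:2],0]))
A=cv2.resize(p["pixels"][125:225,245:385],(770,550),interpolation=cv2.INTER_CUBIC)
cv2.imwrite("pics/c7.png",cv2.cvtColor(A,cv2.COLOR_RGB2BGR))
E
```

```text
top [ 6.35656e+02 -2.00720e+01  6.30000e-02] 0.046 board frame [ 6.7629e+01  1.4000e+00 -9.0000e-03]
side [ 6.33607e+02 -1.24160e+01  6.30000e-02] 0.043 board frame [ 6.6132e+01  9.1830e+00 -8.0000e-03]
35.3 [ 327.7513756  -299.03314102  188.66030503] [ 0.34490465 -0.58573137 -0.99723569]
peg [559.73732879  49.71630022  40.        ] [-3.1100e+00  7.6434e+01 -7.2000e-02]
```

View pics/c7.png

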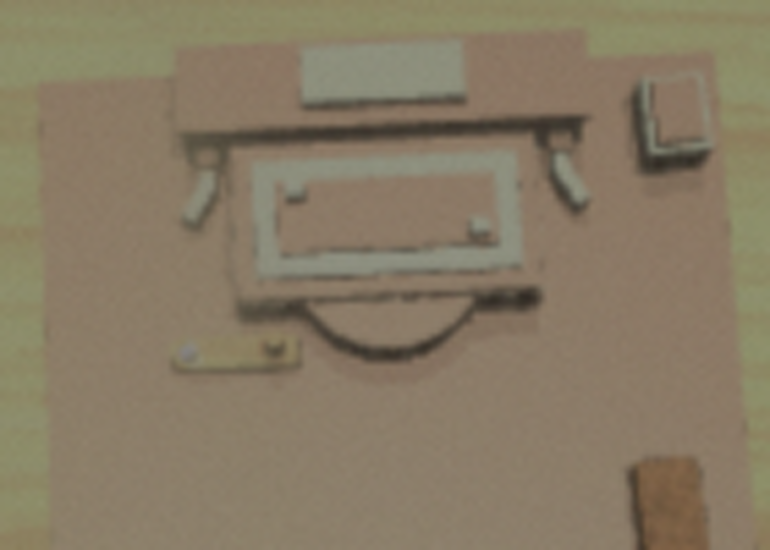

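The closing picture shows the hall flush and square against the strip. The turn-button lies parallel to the rear wall, from (175,355) to (300,350), closed and behind the left rear corner. The arm is clear of everything, so I'm handing in.

```bash
python3 -c "
from workcell import env
print(env.job_done())"
```

```text
the job is handed in; nothing more can be done
None
```

The job is handed in at about 35 s: the hall is flush and square against the packing strip, pressed with about 15–17 N at each rear corner, the turn-button is closed to its stop behind it, and the arm is clear; the hand-in gave no verdict.

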